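Find the fence gap with a stepped leaf gauge

TASK

Find how wide the gap is between the long fence and the sprung presser finger facing it: take the comb gauge from its rest and try its leaves in the gap from above, one after another from the thinnest up, pushing each well down, gently and never forcing it. Stop at the first leaf that the presser grips, push it fully home until the bar sits on the fence, and leave the gauge standing there, gripped, as the reading. Do not disturb the loose things on the bench.

Things in the scene. Friction and masses are not known exactly. Their poses are not given: they have to be found in the camera images.
- gauge: steel comb gauge: bar along its y, 150 mm long and 12 mm high, four leaves hanging down, wooden handle on top; 140 g. Origin: mid-length, at the bar's underside, on the plane x = 0 of the leaves' flush faces; z up. Hangs in its rest at the start, underside 50 mm over the bench. Bar is stepped: x from +12 to -(leaf thickness + 2) mm; last 15 mm of each end: 10 mm thick lugs
- gauge_handle (a point): middle of the wooden handle, 30 mm over the bar's underside: handle 14 mm thick in gauge x, 44 mm long in y, from 12 to 49 mm over the underside; grip it across x from above. Axes as the gauge
- leaf1 (a point): point on the gauge at the bar's underside (z 0), on the flush face, over the middle of the thinnest leaf: 4 mm thick, gauge y = -45 mm. Every leaf is 20 mm wide in y, goes 36 mm down from the bar, and reaches from its flush face at x = 0 to x = -thickness
- leaf2 (a point): same point of the 6 mm leaf, at gauge y = -15 mm
- leaf3 (a point): same point of the 8 mm leaf, at gauge y = +15 mm
- leaf4 (a point): same point of the 10 mm leaf (thickest), at gauge y = +45 mm
- gauge_rest: fixed dark wooden rest, base 60 x 160 x 6 mm, origin under its centre; two uprights at y = +-68 mm (10 mm thick in y, 44 mm wide in x) carry the gauge's end lugs in open-topped notches, floor 50 mm and cheeks 58 mm high. Gauge axes parallel to the rest's
- fence: fixed aluminium fence, 150 mm long in y, 60 mm high. Origin: mid-length, foot of its upright working face, which is the plane x = 0; its metal lies to +x (30 mm thick, low foot to +70 mm). Top 12 mm of the face slopes back 3.5 mm as a lead-in. The gauge goes in with x and y axes parallel to the fence's, flush faces to the fence face
- fence_top (a point): point on the plane of the fence's working face, mid-length, opposite the presser finger, at the height of the fence top (60 mm); axes as the fence. A leaf is home when its leaf point is here: the bar's underside then sits on the fence top
- presser_unit: fixed grey base at the fence's -x side, origin and axes as the fence's, to x = -131 mm, under 55 mm high. Carries a steel finger, 18 mm wide at y = 0, top 59 mm high, flat face to the fence from z 18 to 48 mm, then sloping back 4 mm as a lead-in. Base below the gap is clear; leaves beside the one tried hang free past the finger
- presser_mid (a point): middle of the unit, 30 mm over the bench, 68 mm from the fence face. How it acts: the gap from finger to fence face is 5.0 to 9.6 mm, unknown. The finger yields away from the fence by up to 3.4 mm on a preloaded spring (2.5 N at first touch, 1.5 N more per mm), then stops hard. Thin leaves hang loose; the right one is gripped; much thicker ones do not enter
- heel_wedge: loose white heel wedge, 56 x 60 x 10 mm, origin under its centre, lies on the bench between the work things
- grinding_stone: loose green mounted grinding stone, 62 x 20 x 23 mm, origin under its centre, lies on the bench
- marker_pen: loose white marker pen with a red cap, 136 x 16 x 16 mm, origin under its centre, lies at the left of the bench
There are look-alikes about, which are no part of the job. Leave any yellow look-alike of the gauge alone.

How it is judged:
By the outcome, as a careful person would: the job done as asked, in the order asked, and still so for the second after the job is handed in, with the robot touching nothing.
It also fails if it takes over 72 s, if anything falls off the work surface, if the arm or the gripper's body presses on something with over 40 N, if the wrist force passes 120 N, or if a joint passes its speed limit or range.

ROBOT

A 6-joint arm with a two-finger parallel gripper is mounted at the origin on a cart in front of the work surface, level with it; the furniture and walls round the work are solid. World frame = base frame: x ahead of the robot, y to its left, z up, the work surface at z = 0. Lengths are in m, angles in rad, forces in N, time in s.
With the tool pointing down it reaches from about 0.25 to 0.725 m from the base axis. Payload 4 kg.
Tool frame: the origin (TCP) lies midway between the tips of the shut fingers; the grasp point (between the pads) lies 19 mm behind it; z points along the fingers, y is the line along which they close (so a half turn about z gives the same grasp; the last joint's range is limited). The gripper opens to 85 mm and grips with 20 to 120 N. Pads are 22 mm wide; open, the fingers measure 114 mm over their backs; the gripper's body (76 mm by 85 mm) begins 54 mm behind the grasp point. The pads swing forward as they close: fully open they stand 13 mm farther back than shut.
Start: joints at [-1.203, 0.241, 0.005, 1.335, 0, 1.571], TCP at [0.18, -0.467, 0.231] pointing down, gripper open.
Joint ranges: [-2.72, 2.72], [-1.05, 1.87], [-1.09, 1.28], [-1.99, 2.15], [-1.42, 1.44], [-3.14, 3.14]. Speed limits (rad/s): [2.79, 2.79, 3.14, 3.14, 3.14, 3.14].

INTERFACE

Orientations are given as a rotation vector (axis times angle).
In Python, from plant import bot gives the robot as it stands. The module is installed in compiled form; this text tells all that it offers.
- The arm moves only by the shell command python3 -m creep 'ROWS' [OPENING] [FORCE]. ROWS is JSON, a list of rows, each an object with "linear": the shift along the tool's x, y, z in cm, a list of three; "twist": the turn about the tool's z in rad. A call has 1 to 12 rows; each row is the pose to reach, as a shift and turn from the pose commanded when the call began, along the tool's axes at that moment; what a row does not reach only later rows make up. A row lasts 1/12 s, in which the tool goes at most 41.7 mm and 7.16 degrees, less where a joint would pass 70% of its speed; a pose out of reach is approached as far as the arm can. A call with a gripper value outside its range is refused whole. OPENING is the gripper command: -1 is shut, 1 is fully open, values between are in proportion, set as the call begins (- or left out, the last holds). The fingers move at their own pace and stop on an object; FORCE is the grip in N (left out, the last holds). Time passes only in rows, so rows that repeat a pose let the fingers close. It gives the time, the measured TCP pose, the force, the opening and the grip force at its end, in the units of the state.
- bot.get_obs(): the state, without advancing time (a new reading comes with each control period).
- bot.snapshot(name): name is "scene" or "side" or "wrist"; returns the picture (480x640x3 uint8, blue, green, red); there is no depth.
- bot.camera_info(name): a dict with "fx", "fy", "cx", "cy" (pixels), "world_from_camera" (4x4, takes a point from camera to world coordinates). Camera axes: x right, y down, z forward; pixel columns grow to the right and rows downward; lengths in m; the calibration is good to about 2 mm. A picture is of the moment at which its call begins: read the wrist's pose just before it. camera_info takes no time and is no camera call; for the wrist camera it gives the pose at the moment of the call.
- bot.sign_off(): hands the job in; it is judged then, once.
The state is a dict: "clock": time; "qpos": joint angles; "dq": joint speeds; "joint_efforts": joint torques, N m; "tcp_pos": TCP position; "tcp_rot": TCP orientation; "ft_force": force on the tool from outside, world axes, zero at the start; "moment": the same for the moment, N m; "gripper_width": finger opening in m; "grasp_force": force on a finger pad.
Only numpy, scipy, OpenCV 4.12 (cv2) and the standard library are available. Lean on these libraries where they do the work, as an engineer would, in place of code of your own. Each camera call takes 0.05 s, during which the arm holds its last target. There are 200 camera calls.

## Working session

There is one attempt and no reset: what is moved stays moved. The work goes in short steps, Python scripts to look and compute and a shell command to move; the robot and the scene stay as the last step left them, time stands still between calls to the robot, and variables do not carry over. Pictures are saved under pics/ and viewed, at most 10 in all, crops included, and the job is handed in when it is done.

```bash
mkdir -p pics
python3 - <<'E'
from plant import bot
import cv2
o=bot.get_obs();print({k:(v if isinstance(v,(int,float)) else [round(float(x),3) for x in v]) for k,v in o.items()})
for n in("scene","side"):
    cv2.imwrite(f"pics/{n}0.png",bot.snapshot(n));c=bot.camera_info(n);print(n,c)
E
```

```text
{'clock': 0.0, 'qpos': [-1.203, 0.241, 0.004, 1.335, 0.0, 1.571], 'dq': [-0.002, -0.001, -0.0, -0.001, -0.002, -0.001], 'joint_efforts': [-0.001, -37.232, 25.241, 0.017, -0.0, 0.0], 'tcp_pos': [0.18, -0.466, 0.23], 'tcp_rot': [-3.087, -0.574, 0.001], 'ft_force': [-0.119, 0.358, -0.011], 'moment': [0.011, 0.042, -0.027], 'grasp_force': 0.0, 'gripper_width': 0.08535471277230933}
scene {'fx': 576.7306279091838, 'fy': 576.7306279091838, 'cx': 322.59882091897856, 'cy': 233.6369049969666, 'world_from_camera': array([[-0.5690451 , -0.59253652,  0.57016502, -0.21650766],
       [-0.82214001,  0.39601478, -0.408972  ,  0.60073695],
       [ 0.01653707, -0.70147899, -0.71249825,  1.02275188],
       [ 0.        ,  0.        ,  0.        ,  1.        ]])}
side {'fx': 476.38739110097475, 'fy': 476.38739110097475, 'cx': 314.5627746489236, 'cy': 242.5336181378758, 'world_from_camera': array([[ 0.94494047, -0.19423962,  0.26335999,  0.30731416],
       [-0.32722603, -0.55283534,  0.76635254, -0.60337803],
       [-0.00326131, -0.81033577, -0.58595675,  0.59826588],
       [ 0.        ,  0.        ,  0.        ,  1.        ]])}
```

View pics/scene0.png

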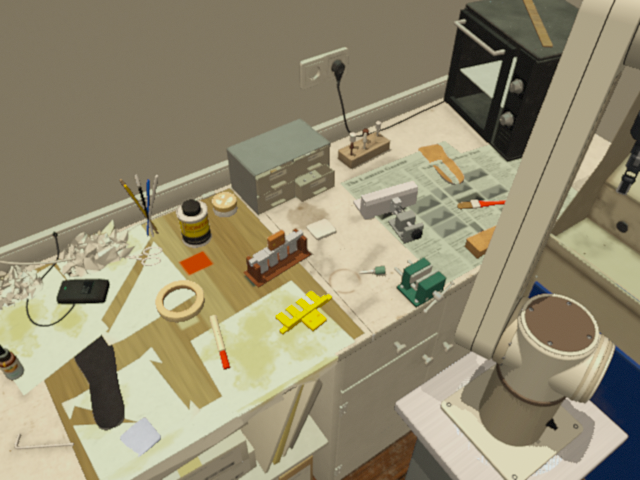

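View pics/side0.png

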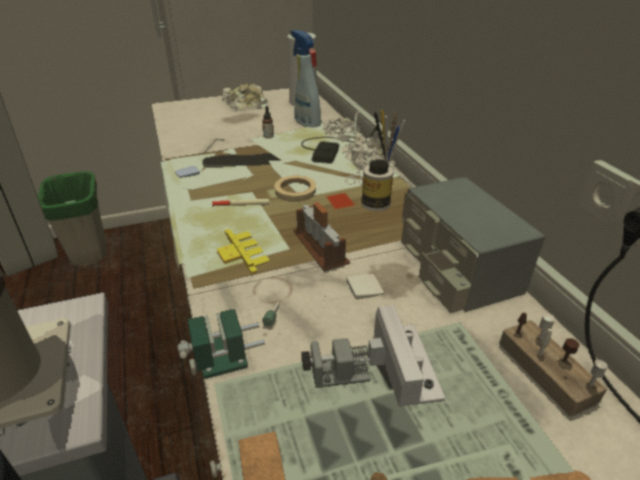

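The scene view shows the gauge in its rest at about (278,255) and the fence and presser at (390,205). In the side view they are at (320,235) and (385,355). I'll enlarge both.

Run:
```python
import cv2,numpy as np
a=cv2.imread("pics/scene0.png");b=cv2.imread("pics/side0.png")
def crop(im,x,y,w,h,s):
    c=cv2.resize(im[y:y+h,x:x+w],None,fx=s,fy=s,interpolation=cv2.INTER_CUBIC)
    for i in range(x-x%10+10,x+w,10):
        cv2.line(c,((i-x)*s,0),((i-x)*s,10 if i%50==0 else 4),(0,0,255),1)
        if i%20==0: cv2.putText(c,str(i),((i-x)*s-8,20),0,.3,(0,0,255),1)
    for j in range(y-y%10+10,y+h,10):
        cv2.line(c,(0,(j-y)*s),(4,(j-y)*s),(0,0,255),1)
        if j%20==0: cv2.putText(c,str(j),(6,(j-y)*s+3),0,.3,(0,0,255),1)
    return c
top=np.hstack([crop(a,240,225,80,60,5),crop(a,350,175,80,75,5)[:300]])
bot=np.hstack([crop(b,290,200,80,75,5)[:300],crop(b,297,300,160,120,5)[:0] if 0 else cv2.resize(crop(b,300,300,150,112,5),(400,300))])
cv2.imwrite("pics/c1.png",np.vstack([top,bot]))
```

```text
(no output)
```

View pics/c1.png

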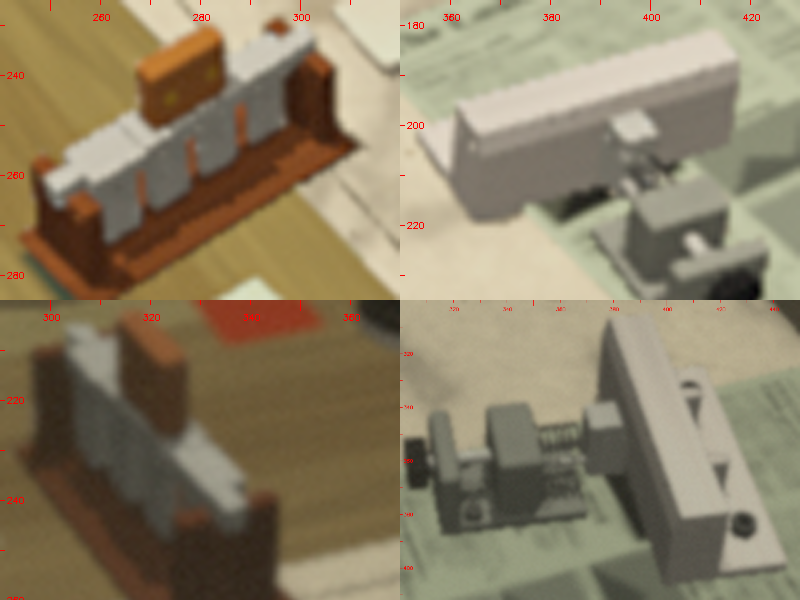

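The crops show the handle top centre at about (276,235) in scene and (319,207) in side, plus the rest ends. The fence top corners are at scene (361,195), (412,181), (417,188), (363,202) and side (379,307), (396,307), (423,381), (400,382). The presser finger sits on the robot side.

```bash
cat > h.py <<'E'
import numpy as np,cv2
from plant import bot
from scipy.spatial.transform import Rotation as R
def ray(c,px,z):
    T=c["world_from_camera"];d=T[:3,:3]@np.array([(px[0]-c["cx"])/c["fx"],(px[1]-c["cy"])/c["fy"],1])
    return T[:3,3]+d*(z-T[2,3])/d[2]
def proj(c,P):
    T=c["world_from_camera"];p=T[:3,:3].T@(np.asarray(P)-T[:3,3])
    return np.array([c["fx"]*p[0]/p[2]+c["cx"],c["fy"]*p[1]/p[2]+c["cy"]])
def st():
    o=bot.get_obs();return np.array(o["tcp_pos"]),R.from_rotvec(o["tcp_rot"]).as_matrix(),o
def goto(P,ang):
    "shift in tool cm and twist to put the TCP at P, with tool y along world angle ang (mod pi)"
    p,M,o=st();d=M.T@(np.asarray(P)-p)*100
    cur=np.arctan2(M[1,1],M[0,1]);t=-(ang-cur)
    t=(t+np.pi/2)%np.pi-np.pi/2
    print("linear",d.round(2),"twist",round(t,3),"q6",round(o["qpos"][5],2),"clock",o["clock"])
E
python3 - <<'E'
from h import *
s=bot.camera_info("scene");d=bot.camera_info("side")
r=lambda c,p,z:print(p,z,ray(c,p,z).round(4))
print("handle");r(s,(276,234.5),.099);r(d,(319,207),.099)
print("handle ends top");r(s,(268,238.5),.099);r(s,(283.5,231),.099)
print("bar ends");r(s,(251,261.5),.062);r(s,(300,233),.062);r(d,(306,206),.062);r(d,(338,240),.062)
print("fence");[r(s,p,.06) for p in((361,195),(412,181),(417,188),(363,202))];[r(d,p,.06) for p in((379.5,306.7),(395.6,306.7),(423,380.6),(400.5,382))]
print("finger top");r(s,(396.5,200),.059);r(d,(376,341),.059)
E
```

```text
handle
(276, 234.5) 0.099 [0.5785 0.1589 0.099 ]
(319, 207) 0.099 [0.5796 0.1609 0.099 ]
handle ends top
(268, 238.5) 0.099 [0.5777 0.1802 0.099 ]
(283.5, 231) 0.099 [0.5786 0.1391 0.099 ]
bar ends
(251, 261.5) 0.062 [0.5693 0.2313 0.062 ]
(300, 233) 0.062 [0.5834 0.092  0.062 ]
(306, 206) 0.062 [0.5748 0.2307 0.062 ]
(338, 240) 0.062 [0.5939 0.0909 0.062 ]
fence
(361, 195) 0.06 [ 0.6123 -0.1096  0.06  ]
(412, 181) 0.06 [ 0.5825 -0.2527  0.06  ]
(417, 188) 0.06 [ 0.5544 -0.2452  0.06  ]
(363, 202) 0.06 [ 0.5888 -0.0979  0.06  ]
(379.5, 306.7) 0.06 [ 0.5906 -0.1025  0.06  ]
(395.6, 306.7) 0.06 [ 0.6152 -0.1111  0.06  ]
(423, 380.6) 0.06 [ 0.5839 -0.2551  0.06  ]
(400.5, 382) 0.06 [ 0.5536 -0.247   0.06  ]
finger top
(396.5, 200) 0.059 [ 0.5491 -0.1729  0.059 ]
(376, 341) 0.059 [ 0.5542 -0.1671  0.059 ]
```

Run:
```python
from h import *
c=bot.camera_info("wrist");p,M,o=st();print(c, M.round(3))
print(np.linalg.inv(np.vstack([np.c_[M,p],[0,0,0,1]]))@c["world_from_camera"])
goto([.52,-.16,.23],np.radians(-13.5))
```

```text
{'fx': 332.2270243548025, 'fy': 332.2270243548025, 'cx': 318.4333864680469, 'cy': 243.6272483180624, 'world_from_camera': array([[ 0.36002936, -0.88777524, -0.28676468,  0.25366857],
       [-0.93293719, -0.34347373, -0.10795368, -0.43811475],
       [-0.00265753,  0.30639993, -0.95189917,  0.37288915],
       [ 0.        ,  0.        ,  0.        ,  1.        ]])} [[ 0.933  0.36  -0.001]
 [ 0.36  -0.933  0.002]
 [-0.    -0.002 -1.   ]]
[[ 4.84490141e-04 -9.51903403e-01 -3.06397905e-01  7.91670762e-02]
 [ 9.99999556e-01  7.08761099e-04 -6.20703253e-04  3.11211378e-04]
 [ 8.08012454e-04 -3.06397468e-01  9.51903324e-01 -1.42380654e-01]
 [ 0.00000000e+00  0.00000000e+00  0.00000000e+00  1.00000000e+00]]
linear [ 42.77 -16.32   0.08] twist -0.967 q6 1.57 clock 0.1
```

```bash
python3 -m creep '[{"linear":[42.8,-16.3,0],"twist":-0.967},{"linear":[42.8,-16.3,0],"twist":-0.967},{"linear":[42.8,-16.3,0],"twist":-0.967},{"linear":[42.8,-16.3,0],"twist":-0.967},{"linear":[42.8,-16.3,0],"twist":-0.967},{"linear":[42.8,-16.3,0],"twist":-0.967},{"linear":[42.8,-16.3,0],"twist":-0.967},{"linear":[42.8,-16.3,0],"twist":-0.967},{"linear":[42.8,-16.3,0],"twist":-0.967},{"linear":[42.8,-16.3,0],"twist":-0.967},{"linear":[42.8,-16.3,0],"twist":-0.967},{"linear":[42.8,-16.3,0],"twist":-0.967}]'
python3 -m creep '[{"linear":[0,0,0],"twist":0},{"linear":[0,0,0],"twist":0}]'
python3 - <<'E'
from h import *
import pickle
p,M,o=st();print(p.round(4),M.round(3).tolist(),o["qpos"])
c=bot.camera_info("wrist");im=bot.snapshot("wrist");cv2.imwrite("pics/w1.png",im);pickle.dump(c,open("w1.pkl","wb"))
goto([.579,.16,.23],np.radians(7))
E
```

```text
clock: 1.1
tcp_pos: [0.525, -0.1554, 0.2301]
tcp_rot: [-2.459, -1.954, -0.004]
ft_force: [-1.2, -0.7, -0.1]
gripper_width: 0.086
grasp_force: 0.0
clock: 1.27
tcp_pos: [0.52, -0.1603, 0.2305]
tcp_rot: [-2.466, -1.945, 0.002]
ft_force: [-0.7, 0.7, -0.1]
gripper_width: 0.0854
grasp_force: 0.0
[ 0.52   -0.1603  0.2305] [[0.233, 0.972, -0.002], [0.972, -0.233, 0.0], [-0.0, -0.002, -1.0]] [-2.98793864e-01  3.30609439e-01  1.25619223e-01  1.36779023e+00
 -4.43408938e-04  1.50716298e+00]
linear [32.59 -1.75  0.08] twist -0.359 q6 1.51 clock 1.3167
```

View pics/w1.png

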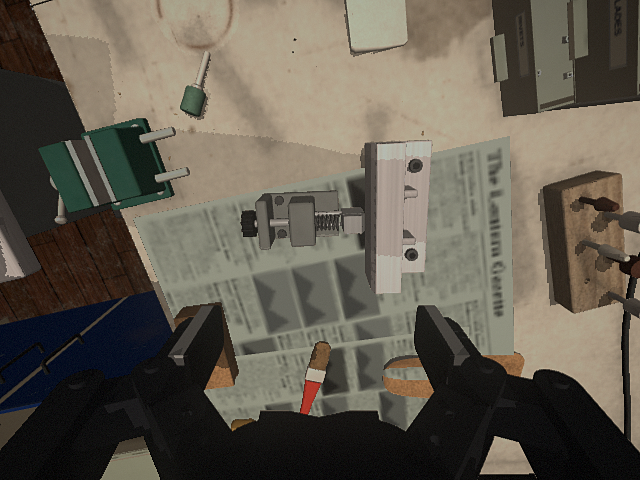

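The wrist view shows the fence with its top front edge at column ~367, from row 143 to 292, and the finger top at (352,221). Now over to the gauge.

```bash
python3 -m creep '[{"linear":[27.6,-1.8,0],"twist":-0.359},{"linear":[27.6,-1.8,0],"twist":-0.359},{"linear":[27.6,-1.8,0],"twist":-0.359},{"linear":[27.6,-1.8,0],"twist":-0.359},{"linear":[27.6,-1.8,0],"twist":-0.359},{"linear":[27.6,-1.8,0],"twist":-0.359},{"linear":[27.6,-1.8,0],"twist":-0.359},{"linear":[27.6,-1.8,0],"twist":-0.359},{"linear":[27.6,-1.8,0],"twist":-0.359},{"linear":[27.6,-1.8,0],"twist":-0.359}]'
python3 - <<'E'
from h import *
import pickle
p,M,o=st();print(p.round(4),o["qpos"][5])
c=bot.camera_info("wrist");im=bot.snapshot("wrist");cv2.imwrite("pics/w2.png",im);pickle.dump(c,open("w2.pkl","wb"))
u,v=proj(c,[.579,.16,.06]).astype(int);print(u,v)
def crop(im,x,y,w,h,s):
    c=cv2.resize(im[y:y+h,x:x+w],None,fx=s,fy=s,interpolation=cv2.INTER_CUBIC)
    for i in range(x-x%10+10,x+w,10):
        cv2.line(c,((i-x)*s,0),((i-x)*s,5),(0,0,255),1);cv2.putText(c,str(i),((i-x)*s-8,15),0,.3,(0,0,255),1)
    for j in range(y-y%10+10,y+h,10):
        cv2.line(c,(0,(j-y)*s),(4,(j-y)*s),(0,0,255),1);cv2.putText(c,str(j),(6,(j-y)*s+3),0,.3,(0,0,255),1)
    return c
im1=cv2.imread("pics/w1.png")
A=crop(im,u-50,max(v-100,0),100,200,4)[:600];A=cv2.resize(im[:0],(1,1)) if 0 else crop(im,u-65,max(v-100,0),133,200,3)
B=crop(im1,320,130,133,200,3)
cv2.imwrite("pics/c2.png",np.hstack([A,B]))
E
```

```text
clock: 2.15
tcp_pos: [0.5672, 0.1103, 0.2314]
tcp_rot: [2.083, 2.352, -0.001]
ft_force: [0.7, 0.2, -0.0]
gripper_width: 0.0854
grasp_force: 0.0
[0.5672 0.1103 0.2314] 1.6420315291071035
336 171
```

View pics/c2.png

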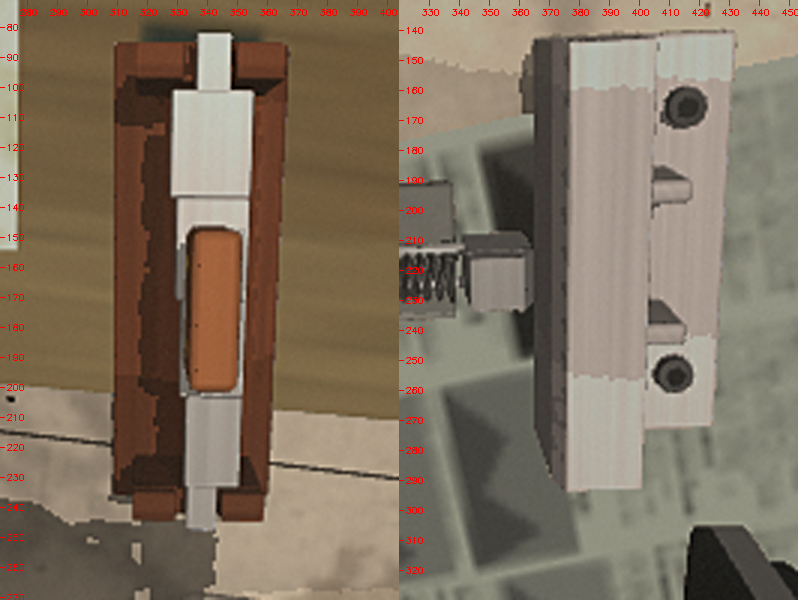

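Left crop: the thick leaf4 section is at the top (+y) and the steps are on the left (-x), so the gauge axes are roughly world axes, with no flip. Right edge runs (355,101)–(350.3,232.7). Right crop: fence top front edge (376.3,143.7)–(376,293.3), finger top (344–362, 215–233).

Run:
```python
from h import *
import pickle
g=pickle.load(open("w2.pkl","rb"));f=pickle.load(open("w1.pkl","rb"))
def line(a,b):
    d=b-a;return np.degrees(np.arctan2(-d[0],d[1])) # yaw of y-axis direction
a,b=ray(g,(350.3,232.7),.062),ray(g,(355,101.3),.062)
print("right edge",a,b,"yaw",line(a,b), "len",np.linalg.norm(b-a))
l0=(ray(g,(333.3,247),.062)+ray(g,(342.7,247),.062))/2;l1=(ray(g,(336.7,82),.062)+ray(g,(348.3,82),.062))/2
print("lugs",l0,l1,line(l0,l1),np.linalg.norm(l1-l0),(l0+l1)/2)
C=lambda x,y:(271+x/3,71+y/3)
h=[ray(g,C(*q),.099) for q in((188,232),(241,232),(188,388),(239,388))]
print("handle",np.mean(h,0),np.linalg.norm(h[1]-h[0]),np.linalg.norm(h[2]-h[0]))
y=np.radians(line(a,b));ex=np.array([np.cos(y),np.sin(y),0]);ey=np.array([-np.sin(y),np.cos(y),0])
O=(l0+l1)/2
print("flush x=0 offset:", (a@ex-.012,b@ex-.012),"lug ex",l0@ex,l1@ex,"handle ex,ey",np.mean(h,0)@ex,np.mean(h,0)@ey,"mid ey",O@ey)
print("section edges ey",[ray(g,C(*q),.062)@ey-O@ey for q in((172,91),(172,195),(190,395),(190,485))])
D=lambda x,y:(320+(x-400)/3,130+y/3)
F=[ray(f,D(*q),.06) for q in((568,490),(569,41),(641,488),(655,40))]
print("fence",F,line(F[0],F[1]),line(F[2],F[3]),np.linalg.norm(F[1]-F[0]),np.linalg.norm(F[2]-F[0]))
y=np.radians((line(F[0],F[1])+line(F[2],F[3]))/2);ex=np.array([np.cos(y),np.sin(y),0]);ey=np.array([-np.sin(y),np.cos(y),0])
print("fence ex",[q@ex for q in F],"ey",[q@ey for q in F])
n=[ray(f,D(*q),.059) for q in((472,255),(527,255),(472,310),(525,310))]
print("finger ex",[q@ex for q in n],"ey",[q@ey for q in n])
c=np.mean([q@ex for q in F])-.01675; print("fence_top est",ex*c+ey*np.mean([q@ey for q in F]),np.degrees(y))
```

```text
right edge [0.60001417 0.10347601 0.062     ] [0.58624111 0.22101479 0.062     ] yaw 6.68337560483399 len 0.11834298936340915
lugs [0.59015012 0.08745522 0.062     ] [0.57331725 0.23472947 0.062     ] 6.520388130617686 0.14823310064360187 [0.58173369 0.16109234 0.062     ]
handle [0.58123354 0.1611563  0.099     ] 0.014050127274260103 0.04170459377722494
flush x=0 offset: (np.float64(0.5959795488751727), np.float64(0.5959795488751726)) lug ex 0.596317993835222 0.5967396672340302 handle ex,ey 0.5960395229201946 0.09241570553021625 mid ey 0.09229397739692198
section edges ey [np.float64(0.05884893340876736), np.float64(0.030285931584516076), np.float64(-0.02981831690621871), np.float64(-0.05939260477864672)]
fence [array([ 0.5608293 , -0.24844198,  0.06      ]), array([ 0.58806015, -0.10175858,  0.06      ]), array([ 0.5855452 , -0.25354716,  0.06      ]), array([ 0.61324316, -0.10748116,  0.06      ])] -10.516873760425336 -10.737299873136386 0.14918960899735226 0.02523764415042305
fence ex [np.float64(0.5970267900058863), np.float64(0.5967398119285524), np.float64(0.6222602488399154), np.float64(0.6225462253528308)] ey [np.float64(-0.14075486478550475), np.float64(0.008434468199015208), np.float64(-0.14121447063266213), np.float64(0.007454185898377236)]
finger ex [np.float64(0.5660014504579551), np.float64(0.5836835589696554), np.float64(0.5655308438181564), np.float64(0.5828699285185741)] ey [np.float64(-0.056138214455263485), np.float64(-0.057002541647532795), np.float64(-0.07455581617686018), np.float64(-0.07540206292043512)]
fence_top est [ 0.57045674 -0.17471825  0.        ] -10.62708681678086
```

Run:
```python
from h import *
goto([.5813,.1611,.068],np.radians(6.6)); print(bot.camera_info("wrist")["world_from_camera"][2,3])
```

```text
linear [ 4.92  2.01 16.34] twist 0.005 q6 1.64 clock 2.2
0.37379938920209077
```

```bash
python3 -m creep '[{"linear":[4.9,2.0,3],"twist":0.005},{"linear":[4.9,2.0,3],"twist":0.005},{"linear":[4.9,2.0,6],"twist":0.005},{"linear":[4.9,2.0,9],"twist":0.005},{"linear":[4.9,2.0,11],"twist":0.005},{"linear":[4.9,2.0,13],"twist":0.005},{"linear":[4.9,2.0,14],"twist":0.005},{"linear":[4.9,2.0,15],"twist":0.005},{"linear":[4.9,2.0,15.6],"twist":0.005},{"linear":[4.9,2.0,16],"twist":0.005},{"linear":[4.9,2.0,16.3],"twist":0.005},{"linear":[4.9,2.0,16.3],"twist":0.005}]' 0 20
python3 - <<'E'
from h import *
goto([.5813,.1611,.068],np.radians(6.6)); print(st()[2]["ft_force"])
cv2.imwrite("pics/w3.png",bot.snapshot("wrist"))
E
```

```text
clock: 3.2
tcp_pos: [0.5817, 0.163, 0.0685]
tcp_rot: [2.087, 2.348, 0.001]
ft_force: [0.7, -0.7, -0.1]
gripper_width: 0.0429
grasp_force: 0.0
linear [-0.19 -0.06  0.05] twist 0.003 q6 1.73 clock 3.2
[ 0.66202981 -0.67286492 -0.14190147]
```

View pics/w3.png

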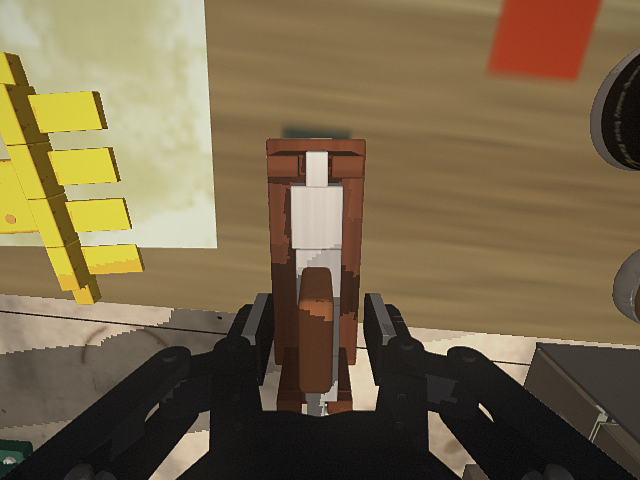

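The handle stands centred between the open fingers. I'll close and lift.

```bash
python3 -m creep '[{"linear":[-0.2,-0.05,0],"twist":0},{"linear":[-0.2,-0.05,0],"twist":0}]'
python3 -m creep '[{"linear":[0,0,0],"twist":0},{"linear":[0,0,0],"twist":0},{"linear":[0,0,0],"twist":0},{"linear":[0,0,0],"twist":0},{"linear":[0,0,0],"twist":0},{"linear":[0,0,0],"twist":0}]' -1 50
python3 -m creep '[{"linear":[0,0,-0.3],"twist":0},{"linear":[0,0,-0.8],"twist":0},{"linear":[0,0,-1.5],"twist":0},{"linear":[0,0,-3],"twist":0},{"linear":[0,0,-5],"twist":0},{"linear":[0,0,-7],"twist":0},{"linear":[0,0,-8.5],"twist":0},{"linear":[0,0,-8.5],"twist":0},{"linear":[0,0,-8.5],"twist":0}]'
python3 - <<'E'
from h import *
# leaf1 at gauge y=-45 : origin target = fence_top + ey*0.045 + ex*dx
y=np.radians(-10.63);ex=np.array([np.cos(y),np.sin(y),0]);ey=np.array([-np.sin(y),np.cos(y),0])
goto(np.array([.5705,-.1747,.155])+ey*.045-ex*.0008,y); print(st()[2]["ft_force"])
E
```

```text
clock: 3.42
tcp_pos: [0.5816, 0.1609, 0.0691]
tcp_rot: [2.086, 2.348, 0.002]
ft_force: [-1.5, -0.2, 0.2]
gripper_width: 0.0429
grasp_force: 0.0
clock: 3.92
tcp_pos: [0.5815, 0.1611, 0.0687]
tcp_rot: [2.086, 2.348, 0.001]
ft_force: [-0.9, -0.1, 3.2]
gripper_width: 0.0134
grasp_force: 49.1
clock: 4.67
tcp_pos: [0.5818, 0.1612, 0.1544]
tcp_rot: [2.086, 2.348, 0.003]
ft_force: [-0.4, -0.2, -1.5]
gripper_width: 0.0134
grasp_force: 48.8
linear [-28.91  -3.81  -0.08] twist 0.304 q6 1.72 clock 4.6667
[-0.40875123 -0.17126647 -1.52467036]
```

```bash
python3 -m creep '[{"linear":[-2,-0.3,0],"twist":0.05},{"linear":[-5,-0.7,0],"twist":0.1},{"linear":[-9,-1.2,0],"twist":0.18},{"linear":[-13,-1.8,0],"twist":0.25},{"linear":[-17,-2.3,0],"twist":0.304},{"linear":[-21,-2.9,0],"twist":0.304},{"linear":[-25,-3.4,0],"twist":0.304},{"linear":[-27.5,-3.7,0],"twist":0.304},{"linear":[-28.9,-3.8,0],"twist":0.304},{"linear":[-28.9,-3.8,0],"twist":0.304},{"linear":[-28.9,-3.8,0],"twist":0.304}]'
python3 - <<'E'
from h import *
y=np.radians(-10.63);ex=np.array([np.cos(y),np.sin(y),0]);ey=np.array([-np.sin(y),np.cos(y),0])
goto(np.array([.5705,-.1747,.155])+ey*.045-ex*.0008,y); p,M,o=st();print(o["ft_force"],p)
import pickle
c=bot.camera_info("wrist");im=bot.snapshot("wrist");pickle.dump(c,open("w4.pkl","wb"));cv2.imwrite("pics/w4.png",im)
a=p-np.array([0,0,.0187])
for n,g,f in(("bar right top",.012,None),):
    print([proj(c,a+ex*g+ey*s+[0,0,.012]) for s in(.03,.06)])
print("fence front top",[proj(c,np.array([.5705,-.1747,.06])+ex*.0035+ey*s) for s in(-.075,.075)])
cv2.imwrite("pics/w4c.png",cv2.resize(im[130:430,160:560],(800,600),interpolation=cv2.INTER_CUBIC))
E
```

```text
clock: 5.58
tcp_pos: [0.5768, -0.1304, 0.152]
tcp_rot: [-2.417, -2.003, 0.001]
ft_force: [0.5, -0.6, -1.4]
gripper_width: 0.0133
grasp_force: 48.8
linear [ 0.03  0.12 -0.3 ] twist -0.002 q6 1.54 clock 5.5833
[ 0.52595902 -0.60542678 -1.42189304] [ 0.57675368 -0.13039598  0.15200467]
[array([342.62948895, 245.15105493]), array([344.05196667, 180.98577127])]
fence front top [array([324.59762247, 380.82360165]), array([325.53950663, 207.85891557])]
```

View pics/w4c.png

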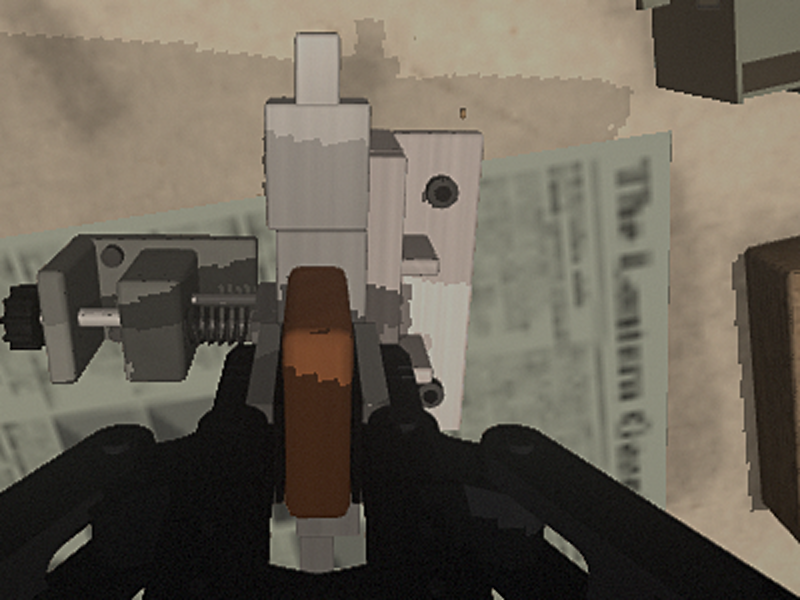

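The gauge hangs over the fence with its bar's right edge at about (345,182), within 1 px of the prediction, and the fence back edge at 362.5 as expected. I'll lower leaf1.

```bash
cat > f.py <<'E'
from h import *
y=np.radians(-10.63);ex=np.array([np.cos(y),np.sin(y),0]);ey=np.array([-np.sin(y),np.cos(y),0])
FT=np.array([.5705,-.1747,.06])
p,M,o=st();d=p-FT;f=np.array(o["ft_force"])
print("clock %.2f | TCP in fence mm: x %.2f y %.2f depth-left %.2f | F x %.2f y %.2f z %.2f yaw %.2f mom %s"%(o["clock"],d@ex*1e3,d@ey*1e3,(d[2]-.0187)*1e3,f@ex,f@ey,f[2],np.degrees(np.arctan2(M[1,1],M[0,1])),np.round(o["moment"],2)))
E
python3 -m creep '[{"linear":[0,0.1,0.8],"twist":0},{"linear":[0,0.1,1.6],"twist":0},{"linear":[0,0.1,2.4],"twist":0},{"linear":[0,0.1,3],"twist":0},{"linear":[0,0.1,3],"twist":0},{"linear":[0,0.1,3],"twist":0}]' >/dev/null; python3 f.py
python3 -m creep '[{"linear":[0,0,0.3],"twist":0},{"linear":[0,0,0.6],"twist":0},{"linear":[0,0,0.9],"twist":0},{"linear":[0,0,1],"twist":0},{"linear":[0,0,1],"twist":0}]'>/dev/null; python3 f.py
```

```text
clock 6.13 | TCP in fence mm: x -1.00 y 45.25 depth-left 43.69 | F x -0.58 y 0.00 z -2.03 yaw -10.62 mom [ 0.08 -0.01 -0.02]
clock 6.55 | TCP in fence mm: x -0.63 y 44.71 depth-left 34.19 | F x 0.51 y 0.48 z -0.94 yaw -10.67 mom [0.01 0.01 0.04]
```

```bash
python3 -m creep '[{"linear":[0,0,0.2],"twist":0},{"linear":[0,0,0.4],"twist":0},{"linear":[0,0,0.6],"twist":0},{"linear":[0,0,0.8],"twist":0},{"linear":[0,0,0.8],"twist":0}]'>/dev/null; python3 f.py
python3 -m creep '[{"linear":[0,0,0.2],"twist":0},{"linear":[0,0,0.4],"twist":0},{"linear":[0,0,0.6],"twist":0},{"linear":[0,0,0.6],"twist":0}]'>/dev/null; python3 f.py
```

```text
clock 6.97 | TCP in fence mm: x -0.69 y 44.79 depth-left 26.01 | F x -0.85 y 1.18 z -1.13 yaw -10.66 mom [-0.   -0.01  0.  ]
clock 7.30 | TCP in fence mm: x -0.68 y 44.81 depth-left 20.05 | F x -0.47 y 0.39 z -1.78 yaw -10.65 mom [-0.02  0.03  0.02]
```

```bash
python3 -m creep '[{"linear":[0,0,0.2],"twist":0},{"linear":[0,0,0.4],"twist":0},{"linear":[0,0,0.6],"twist":0},{"linear":[0,0,0.8],"twist":0},{"linear":[0,0,0.8],"twist":0}]'>/dev/null; python3 f.py
python3 -m creep '[{"linear":[0,0,0.2],"twist":0},{"linear":[0,0,0.4],"twist":0},{"linear":[0,0,0.6],"twist":0},{"linear":[0,0,0.6],"twist":0},{"linear":[0,0,0.6],"twist":0}]'>/dev/null; python3 f.py
for i in 1 2 3; do python3 -m creep '[{"linear":[0,0.04,0],"twist":0},{"linear":[0,0.04,0],"twist":0},{"linear":[0,0.04,0],"twist":0}]'>/dev/null; python3 f.py; done
```

```text
clock 7.72 | TCP in fence mm: x -0.73 y 44.80 depth-left 11.99 | F x 0.14 y 0.94 z -1.05 yaw -10.66 mom [-0.   -0.03 -0.04]
clock 8.13 | TCP in fence mm: x -0.49 y 44.81 depth-left 6.37 | F x -0.42 y 0.03 z -0.30 yaw -10.66 mom [-0.03  0.03  0.01]
clock 8.38 | TCP in fence mm: x -0.09 y 44.76 depth-left 6.59 | F x -0.43 y 0.36 z -1.85 yaw -10.66 mom [ 0.04  0.11 -0.02]
clock 8.63 | TCP in fence mm: x 0.02 y 44.82 depth-left 6.55 | F x -1.91 y 0.16 z -0.92 yaw -10.66 mom [ 0.1   0.43 -0.11]
clock 8.88 | TCP in fence mm: x 0.20 y 44.82 depth-left 6.49 | F x -3.10 y 0.86 z 0.27 yaw -10.66 mom [ 0.27  0.9  -0.06]
```

```bash
python3 -m creep '[{"linear":[0,-0.14,0],"twist":0},{"linear":[0,-0.14,0],"twist":0},{"linear":[0,-0.14,0],"twist":0},{"linear":[0,-0.14,0],"twist":0}]'>/dev/null; python3 f.py
for i in 1 2 3 4 5 6; do python3 -m creep '[{"linear":[0,-0.04,0],"twist":0},{"linear":[0,-0.04,0],"twist":0},{"linear":[0,-0.04,0],"twist":0}]'>/dev/null; python3 f.py; done
```

```text
clock 9.22 | TCP in fence mm: x -0.12 y 44.74 depth-left 6.67 | F x -0.14 y -0.49 z -0.76 yaw -10.66 mom [ 0.04  0.15 -0.09]
clock 9.47 | TCP in fence mm: x -0.44 y 44.79 depth-left 6.86 | F x -0.24 y 0.20 z -0.22 yaw -10.65 mom [ 0.02 -0.    0.  ]
clock 9.72 | TCP in fence mm: x -1.26 y 44.79 depth-left 6.67 | F x 0.04 y -0.02 z -1.95 yaw -10.65 mom [-0.05  0.02  0.  ]
clock 9.97 | TCP in fence mm: x -1.74 y 44.77 depth-left 6.62 | F x -0.18 y 0.31 z -1.37 yaw -10.66 mom [ 0.02 -0.05  0.01]
clock 10.22 | TCP in fence mm: x -2.16 y 44.77 depth-left 6.60 | F x -0.62 y -0.18 z -1.53 yaw -10.66 mom [0.04 0.04 0.01]
clock 10.47 | TCP in fence mm: x -2.36 y 44.79 depth-left 6.66 | F x 0.36 y -0.33 z -2.13 yaw -10.66 mom [-0.03 -0.15  0.  ]
clock 10.72 | TCP in fence mm: x -2.50 y 44.78 depth-left 6.72 | F x 2.33 y -0.60 z -2.64 yaw -10.65 mom [-0.12 -0.51  0.06]
```

Leaf1 is loose with about 2.3 mm of play. I'll lift it out and try leaf2.

```bash
python3 -m creep '[{"linear":[0,0.2,0],"twist":0},{"linear":[0,0.28,-0.4],"twist":0},{"linear":[0,0.28,-1.2],"twist":0},{"linear":[0,0.28,-2.2],"twist":0},{"linear":[0,0.28,-3.2],"twist":0},{"linear":[0,0.28,-3.9],"twist":0},{"linear":[0,0.28,-3.9],"twist":0},{"linear":[0,0.28,-3.9],"twist":0}]'>/dev/null; python3 f.py
python3 -m creep '[{"linear":[-1,0,0],"twist":0},{"linear":[-2,0,0],"twist":0},{"linear":[-2.7,0,0],"twist":0},{"linear":[-3,0,0],"twist":0},{"linear":[-3,0,0],"twist":0},{"linear":[-3,0,0],"twist":0}]'>/dev/null; python3 f.py
python3 -m creep '[{"linear":[0,0,0.4],"twist":0},{"linear":[0,0,0.8],"twist":0},{"linear":[0,0,1.0],"twist":0},{"linear":[0,0,1.0],"twist":0},{"linear":[0,0,1.0],"twist":0}]'>/dev/null; python3 f.py
```

```text
clock 11.38 | TCP in fence mm: x 0.47 y 44.75 depth-left 46.74 | F x -0.03 y -0.47 z -1.93 yaw -10.66 mom [ 0.04 -0.01  0.03]
clock 11.88 | TCP in fence mm: x -0.33 y 14.27 depth-left 45.29 | F x 0.37 y 0.82 z -1.09 yaw -10.72 mom [-0.02 -0.01 -0.01]
clock 12.30 | TCP in fence mm: x -0.44 y 15.09 depth-left 35.19 | F x 0.81 y -0.83 z -1.04 yaw -10.63 mom [0.03 0.01 0.  ]
```

```bash
python3 -m creep '[{"linear":[0,0.01,0.2],"twist":0},{"linear":[0,0.01,0.4],"twist":0},{"linear":[0,0.01,0.6],"twist":0},{"linear":[0,0.01,0.8],"twist":0},{"linear":[0,0.01,0.8],"twist":0}]'>/dev/null; python3 f.py
for i in 1 2 3 4; do python3 -m creep '[{"linear":[0,0,0.2],"twist":0},{"linear":[0,0,0.4],"twist":0},{"linear":[0,0,0.5],"twist":0},{"linear":[0,0,0.5],"twist":0}]'>/dev/null; python3 f.py; done
```

```text
clock 12.72 | TCP in fence mm: x -0.43 y 14.81 depth-left 27.02 | F x 0.45 y 0.02 z -0.98 yaw -10.66 mom [ 0.01 -0.06 -0.04]
clock 13.05 | TCP in fence mm: x -0.23 y 14.79 depth-left 22.22 | F x 0.04 y 0.03 z -2.41 yaw -10.66 mom [-0.    0.04 -0.01]
clock 13.38 | TCP in fence mm: x -0.19 y 14.78 depth-left 17.21 | F x -0.72 y 0.02 z -2.54 yaw -10.66 mom [ 0.01  0.13 -0.  ]
clock 13.72 | TCP in fence mm: x -0.22 y 14.80 depth-left 12.19 | F x -1.20 y 0.04 z -2.87 yaw -10.66 mom [ 0.04  0.18 -0.02]
clock 14.05 | TCP in fence mm: x -0.23 y 14.79 depth-left 7.18 | F x -0.57 y 0.19 z -2.31 yaw -10.66 mom [ 0.04  0.23 -0.05]
```

```bash
for i in 1 2 3 4 5 6; do python3 -m creep '[{"linear":[0,-0.02,0],"twist":0},{"linear":[0,-0.02,0],"twist":0},{"linear":[0,-0.02,0],"twist":0}]'>/dev/null; python3 f.py; done
```

```text
clock 14.30 | TCP in fence mm: x -0.26 y 14.81 depth-left 7.58 | F x -0.21 y 0.82 z -2.35 yaw -10.65 mom [0.02 0.21 0.01]
clock 14.55 | TCP in fence mm: x -0.29 y 14.81 depth-left 7.73 | F x -0.46 y 0.71 z -1.97 yaw -10.65 mom [ 0.04  0.08 -0.02]
clock 14.80 | TCP in fence mm: x -0.36 y 14.77 depth-left 7.79 | F x 0.07 y -0.05 z -1.34 yaw -10.65 mom [0.08 0.04 0.02]
clock 15.05 | TCP in fence mm: x -0.42 y 14.77 depth-left 7.80 | F x 1.27 y 0.25 z -1.08 yaw -10.66 mom [-0.04 -0.2   0.  ]
clock 15.30 | TCP in fence mm: x -0.50 y 14.78 depth-left 7.81 | F x 1.22 y -0.13 z -2.09 yaw -10.65 mom [-0.07 -0.48  0.03]
clock 15.55 | TCP in fence mm: x -0.75 y 14.80 depth-left 7.79 | F x 1.65 y -0.48 z -2.47 yaw -10.65 mom [-0.12 -0.78 -0.01]
```

Not clear yet: either very small play or a light grip. I'll repeat with settled, averaged readings.

```bash
cat > avg.py <<'E'
import sys,re
L=[l for l in sys.stdin if l.startswith("clock")]
import numpy as np
v=[[float(x) for x in re.findall(r"-?\d+\.\d*",l)] for l in L]
v=np.array(v)[-3:].mean(0)
print("clk %.2f x %.2f dl %.2f Fx %.2f Fz %.2f My %.3f"%(v[0],v[1],v[3],v[4],v[6],v[9]))
E
python3 -m creep '[{"linear":[0,0.14,0],"twist":0},{"linear":[0,0.14,0],"twist":0},{"linear":[0,0.14,0],"twist":0},{"linear":[0,0.14,0],"twist":0}]'>/dev/null; python3 f.py
Z='[{"linear":[0,0,0],"twist":0}]'
for i in 1 2 3 4 5 6 7; do (python3 -m creep '[{"linear":[0,-0.02,0],"twist":0},{"linear":[0,-0.02,0],"twist":0},{"linear":[0,-0.02,0],"twist":0}]'>/dev/null; python3 f.py
for j in 1 2; do python3 -m creep '[{"linear":[0,0,0],"twist":0}]' >/dev/null; python3 f.py; done) | python3 avg.py; done
```

```text
clock 15.88 | TCP in fence mm: x -0.32 y 14.73 depth-left 7.44 | F x 0.56 y -0.52 z -0.85 yaw -10.66 mom [-0.06 -0.12  0.  ]
clk 16.22 x -0.32 dl 7.47 Fx 0.70 Fz -1.34 My -0.093
clk 16.63 x -0.35 dl 7.56 Fx 0.24 Fz -1.62 My -0.060
clk 17.05 x -0.36 dl 7.64 Fx 0.08 Fz -2.09 My -0.113
clk 17.47 x -0.44 dl 7.67 Fx 1.27 Fz -1.99 My -0.357
clk 17.88 x -0.54 dl 7.68 Fx 2.23 Fz -2.39 My -0.627
clk 18.30 x -0.82 dl 7.69 Fx 3.05 Fz -2.75 My -0.743
clk 18.72 x -1.09 dl 7.69 Fx 3.38 Fz -2.99 My -0.863
```

```bash
python3 -m creep '[{"linear":[0,0.08,0],"twist":-0.004},{"linear":[0,0.08,0],"twist":-0.008},{"linear":[0,0.08,0],"twist":-0.008},{"linear":[0,0.08,0],"twist":-0.008}]'>/dev/null; python3 f.py
for i in 1 2 3 4 5 6; do (python3 -m creep '[{"linear":[0,0.02,0],"twist":0},{"linear":[0,0.02,0],"twist":0}]'>/dev/null; python3 f.py
for j in 1 2; do python3 -m creep '[{"linear":[0,0,0],"twist":0}]' >/dev/null; python3 f.py; done) | python3 avg.py; done; python3 f.py
```

```text
clock 19.13 | TCP in fence mm: x -0.74 y 14.82 depth-left 7.66 | F x 2.29 y 0.22 z -0.91 yaw -10.20 mom [-0.02 -0.46 -0.07]
clk 19.38 x -0.67 dl 7.61 Fx 1.12 Fz 0.04 My -0.190
clk 19.72 x -0.52 dl 7.60 Fx -0.49 Fz 1.62 My 0.190
clk 20.05 x -0.41 dl 7.47 Fx -2.21 Fz 1.75 My 0.507
clk 20.38 x -0.25 dl 7.43 Fx -3.48 Fz 2.69 My 0.850
clk 20.72 x -0.14 dl 7.39 Fx -5.46 Fz 3.13 My 1.190
clk 21.05 x -0.11 dl 7.31 Fx -5.76 Fz 3.01 My 1.250
clock 21.13 | TCP in fence mm: x -0.11 y 14.85 depth-left 7.32 | F x -5.70 y 0.90 z 2.80 yaw -10.21 mom [ 0.5   1.22 -0.36]
```

```bash
python3 -m creep '[{"linear":[0,-0.12,0],"twist":0.006},{"linear":[0,-0.14,0],"twist":0.012},{"linear":[0,-0.14,0],"twist":0.014},{"linear":[0,-0.14,0],"twist":0.014}]'>/dev/null; python3 f.py
for i in 1 2 3 4 5 6; do (python3 -m creep '[{"linear":[0,-0.02,0],"twist":0},{"linear":[0,-0.02,0],"twist":0}]'>/dev/null; python3 f.py
for j in 1 2; do python3 -m creep '[{"linear":[0,0,0],"twist":0}]' >/dev/null; python3 f.py; done) | python3 avg.py; done; python3 f.py
```

```text
clock 21.47 | TCP in fence mm: x -0.18 y 14.65 depth-left 7.38 | F x -0.22 y 0.98 z -1.38 yaw -10.99 mom [0.09 0.26 0.04]
clk 21.72 x -0.28 dl 7.70 Fx 0.21 Fz -1.72 My 0.007
clk 22.05 x -0.43 dl 7.83 Fx 1.27 Fz -1.78 My -0.360
clk 22.38 x -0.63 dl 7.83 Fx 2.78 Fz -2.35 My -0.710
clk 22.72 x -1.05 dl 7.83 Fx 3.51 Fz -1.92 My -0.833
clk 23.05 x -1.34 dl 7.83 Fx 3.68 Fz -1.02 My -0.947
clk 23.38 x -1.59 dl 7.80 Fx 4.43 Fz -0.61 My -1.043
clock 23.47 | TCP in fence mm: x -1.62 y 14.76 depth-left 7.80 | F x 4.91 y -0.96 z 0.20 yaw -11.00 mom [-0.41 -1.02  0.06]
```

```bash
python3 -m creep '[{"linear":[0,0.12,0],"twist":-0.003},{"linear":[0,0.14,0],"twist":-0.006},{"linear":[0,0.14,0],"twist":-0.006},{"linear":[0,0.14,0],"twist":-0.006}]'>/dev/null; python3 f.py
for d in 1 2; do
echo UP; for i in 1 2 3 4 5 6; do python3 -m creep '[{"linear":[0,0,-0.1],"twist":0}]'>/dev/null; python3 f.py; done | cut -d'|' -f2-
echo DOWN; for i in 1 2 3 4 5 6; do python3 -m creep '[{"linear":[0,0,0.1],"twist":0}]'>/dev/null; python3 f.py; done | cut -d'|' -f2-
done
```

```text
clock 23.80 | TCP in fence mm: x -0.73 y 14.89 depth-left 7.52 | F x 2.37 y -0.61 z -0.57 yaw -10.65 mom [-0.27 -0.71  0.03]
UP
 TCP in fence mm: x -1.00 y 14.92 depth-left 8.06 | F x 2.72 y 0.28 z -3.23 yaw -10.65 mom [-0.24 -0.85  0.06]
 TCP in fence mm: x -0.98 y 15.00 depth-left 9.04 | F x 3.30 y -0.75 z -3.72 yaw -10.65 mom [-0.18 -0.89 -0.01]
 TCP in fence mm: x -0.91 y 14.97 depth-left 10.11 | F x 2.76 y 0.44 z -2.81 yaw -10.65 mom [-0.1  -0.85  0.02]
 TCP in fence mm: x -0.82 y 14.98 depth-left 11.27 | F x 3.61 y 0.47 z -2.63 yaw -10.65 mom [-0.11 -0.78  0.03]
 TCP in fence mm: x -0.76 y 14.90 depth-left 12.45 | F x 3.02 y 0.19 z -3.41 yaw -10.65 mom [-0.11 -0.8   0.06]
 TCP in fence mm: x -0.69 y 14.86 depth-left 13.54 | F x 2.87 y -0.33 z -2.27 yaw -10.66 mom [-0.14 -0.7   0.  ]
DOWN
 TCP in fence mm: x -0.54 y 14.78 depth-left 13.03 | F x 1.44 y 0.32 z -0.06 yaw -10.66 mom [-0.1  -0.51  0.01]
 TCP in fence mm: x -0.50 y 14.79 depth-left 11.91 | F x 2.70 y 0.09 z -0.37 yaw -10.66 mom [-0.11 -0.48  0.01]
 TCP in fence mm: x -0.51 y 14.76 depth-left 10.78 | F x 2.60 y -0.06 z
[... 1024 characters left out ...]
.66 mom [-0.11 -0.63  0.02]
DOWN
 TCP in fence mm: x -0.46 y 14.76 depth-left 13.09 | F x 1.27 y 0.10 z -0.19 yaw -10.66 mom [-0.08 -0.41  0.  ]
 TCP in fence mm: x -0.46 y 14.77 depth-left 11.90 | F x 2.48 y 0.42 z 0.13 yaw -10.66 mom [-0.08 -0.42  0.04]
 TCP in fence mm: x -0.48 y 14.78 depth-left 10.74 | F x 1.48 y 0.77 z -1.08 yaw -10.66 mom [-0.12 -0.43 -0.  ]
 TCP in fence mm: x -0.46 y 14.76 depth-left 9.66 | F x 0.77 y 0.48 z -0.52 yaw -10.66 mom [-0.06 -0.44  0.02]
 TCP in fence mm: x -0.45 y 14.78 depth-left 8.57 | F x 1.30 y 1.12 z -0.37 yaw -10.66 mom [-0.15 -0.46 -0.01]
 TCP in fence mm: x -0.49 y 14.77 depth-left 7.51 | F x 2.15 y -0.32 z 0.12 yaw -10.66 mom [-0.11 -0.47  0.07]
```

```bash
for i in 1 2; do python3 -m creep '[{"linear":[0,0.02,0],"twist":0},{"linear":[0,0.02,0],"twist":0},{"linear":[0,0.02,0],"twist":0}]'>/dev/null; python3 f.py;done
for d in 1 2; do
echo UP; for i in 1 2 3 4 5 6; do python3 -m creep '[{"linear":[0,0,-0.1],"twist":0}]'>/dev/null; python3 f.py; done | cut -d'|' -f2-
echo DOWN; for i in 1 2 3 4 5 6; do python3 -m creep '[{"linear":[0,0,0.1],"twist":0}]'>/dev/null; python3 f.py; done | cut -d'|' -f2-
done
```

```text
clock 26.05 | TCP in fence mm: x -0.45 y 14.76 depth-left 7.35 | F x 1.03 y -0.88 z -2.24 yaw -10.66 mom [-0.12 -0.43  0.04]
clock 26.30 | TCP in fence mm: x -0.42 y 14.79 depth-left 7.36 | F x 1.66 y -0.27 z -1.95 yaw -10.66 mom [-0.07 -0.28  0.01]
UP
 TCP in fence mm: x -0.40 y 14.81 depth-left 8.28 | F x 1.29 y 0.03 z -1.88 yaw -10.66 mom [-0.03 -0.28  0.01]
 TCP in fence mm: x -0.37 y 14.81 depth-left 9.50 | F x 1.26 y -0.61 z -1.34 yaw -10.66 mom [-0.04 -0.22  0.03]
 TCP in fence mm: x -0.38 y 14.82 depth-left 10.62 | F x -0.18 y -0.15 z -1.10 yaw -10.66 mom [-0.03 -0.16  0.05]
 TCP in fence mm: x -0.34 y 14.81 depth-left 11.69 | F x 0.97 y 1.49 z -2.13 yaw -10.66 mom [-0.01 -0.06  0.01]
 TCP in fence mm: x -0.35 y 14.80 depth-left 12.71 | F x -0.31 y -0.48 z -1.64 yaw -10.66 mom [-0.03 -0.06 -0.02]
 TCP in fence mm: x -0.35 y 14.79 depth-left 13.68 | F x 0.87 y 0.22 z -1.58 yaw -10.66 mom [-0.07 -0.04 -0.05]
DOWN
 TCP in fence mm: x -0.22 y 14.74 depth-left 13.01 | F x -0.03 y 0.19 z -0.47 yaw -10.67 mom [ 0.    0.07 -0.06]
 TCP in fence mm: x -0.24 y 14.76 depth-left 11.63 | F
[... 1165 characters left out ...]
 0.03  0.18 -0.08]
DOWN
 TCP in fence mm: x -0.16 y 14.75 depth-left 13.00 | F x -1.09 y 0.85 z -1.39 yaw -10.67 mom [ 0.06  0.4  -0.08]
 TCP in fence mm: x -0.17 y 14.77 depth-left 11.73 | F x -0.53 y -0.35 z -0.45 yaw -10.66 mom [ 0.03  0.36 -0.1 ]
 TCP in fence mm: x -0.13 y 14.75 depth-left 10.57 | F x -0.47 y 0.09 z -1.86 yaw -10.66 mom [ 0.08  0.31 -0.09]
 TCP in fence mm: x -0.17 y 14.78 depth-left 9.46 | F x -1.89 y -0.43 z -0.01 yaw -10.66 mom [ 0.07  0.34 -0.04]
 TCP in fence mm: x -0.16 y 14.76 depth-left 8.45 | F x -1.12 y 0.10 z -1.01 yaw -10.66 mom [ 0.07  0.34 -0.05]
 TCP in fence mm: x -0.16 y 14.78 depth-left 7.42 | F x -1.92 y 0.22 z -0.55 yaw -10.66 mom [-0.    0.34 -0.05]
```

With no sideways load, leaf2 slides without friction (Fz ≈ -1.5 going up, -1.1 going down; the weight alone is -1.4). So it is loose, with about 0.1–0.2 mm of play, and the gap is about 6.15 mm. Leaf3 is next.

```bash
python3 -m creep '[{"linear":[0,-0.02,-0.4],"twist":0},{"linear":[0,-0.02,-1.2],"twist":0},{"linear":[0,-0.02,-2.2],"twist":0},{"linear":[0,-0.02,-3.2],"twist":0},{"linear":[0,-0.02,-3.9],"twist":0},{"linear":[0,-0.02,-3.9],"twist":0},{"linear":[0,-0.02,-3.9],"twist":0}]'>/dev/null; python3 f.py
python3 -m creep '[{"linear":[-1,0,0],"twist":0},{"linear":[-2,0,0],"twist":0},{"linear":[-2.7,0,0],"twist":0},{"linear":[-3,0,0],"twist":0},{"linear":[-3,0,0],"twist":0},{"linear":[-3,0,0],"twist":0}]'>/dev/null; python3 f.py
python3 -m creep '[{"linear":[0,0,0.4],"twist":0},{"linear":[0,0,0.8],"twist":0},{"linear":[0,0,1.0],"twist":0},{"linear":[0,0,1.0],"twist":0},{"linear":[0,0,1.0],"twist":0}]'>/dev/null; python3 f.py
for i in 1 2 3 4; do python3 -m creep '[{"linear":[0,0,0.1],"twist":0},{"linear":[0,0,0.2],"twist":0},{"linear":[0,0,0.3],"twist":0},{"linear":[0,0,0.3],"twist":0}]'>/dev/null; python3 f.py; done
```

```text
clock 28.88 | TCP in fence mm: x 0.44 y 14.72 depth-left 47.80 | F x -0.13 y -0.42 z -1.43 yaw -10.66 mom [-0.    0.03 -0.02]
clock 29.38 | TCP in fence mm: x -0.47 y -15.72 depth-left 46.28 | F x -0.44 y 0.05 z -1.29 yaw -10.72 mom [ 0.01  0.02 -0.02]
clock 29.80 | TCP in fence mm: x -0.53 y -14.89 depth-left 36.21 | F x 0.05 y -0.53 z -1.58 yaw -10.63 mom [-0.02  0.02 -0.1 ]
clock 30.13 | TCP in fence mm: x -0.38 y -15.17 depth-left 33.43 | F x 0.72 y -0.29 z -0.45 yaw -10.65 mom [ 0.04 -0.02 -0.  ]
clock 30.47 | TCP in fence mm: x -0.41 y -15.21 depth-left 30.34 | F x 0.19 y 0.51 z -1.46 yaw -10.66 mom [0.03 0.01 0.  ]
clock 30.80 | TCP in fence mm: x 0.06 y -15.24 depth-left 27.61 | F x 1.38 y -0.86 z -0.90 yaw -10.66 mom [-0.06 -0.19 -0.02]
clock 31.13 | TCP in fence mm: x 0.17 y -15.31 depth-left 25.33 | F x -0.06 y -0.53 z 3.23 yaw -10.67 mom [ 0.03 -0.01 -0.1 ]
```

```bash
for i in 1 2 3 4 5; do python3 -m creep '[{"linear":[0,0,0.1],"twist":0},{"linear":[0,0,0.2],"twist":0},{"linear":[0,0,0.3],"twist":0},{"linear":[0,0,0.3],"twist":0}]'>/dev/null; python3 f.py; done
```

```text
clock 31.47 | TCP in fence mm: x -0.22 y -15.30 depth-left 21.96 | F x -0.17 y -0.74 z 2.56 yaw -10.68 mom [ 0.07  0.04 -0.18]
clock 31.80 | TCP in fence mm: x -0.26 y -15.23 depth-left 18.29 | F x 0.45 y 0.05 z 2.23 yaw -10.66 mom [ 0.02 -0.1  -0.2 ]
clock 32.13 | TCP in fence mm: x -0.28 y -15.20 depth-left 15.30 | F x 0.74 y 0.71 z 2.04 yaw -10.66 mom [ 0.05 -0.09 -0.22]
clock 32.47 | TCP in fence mm: x -0.31 y -15.20 depth-left 12.34 | F x 0.02 y 0.14 z 1.96 yaw -10.66 mom [-0.01 -0.06 -0.25]
clock 32.80 | TCP in fence mm: x -0.33 y -15.21 depth-left 9.33 | F x 0.44 y -0.01 z 2.81 yaw -10.66 mom [-0.01 -0.09 -0.18]
```

Leaf3 is clearly gripped: about 3.7 N of sliding friction with no sideways load. Pushing it home.

```bash
for i in 1 2; do python3 -m creep '[{"linear":[0,0,0.1],"twist":0},{"linear":[0,0,0.2],"twist":0},{"linear":[0,0,0.3],"twist":0},{"linear":[0,0,0.35],"twist":0}]'>/dev/null; python3 f.py; done
for i in 1 2 3 4 5 6; do python3 -m creep '[{"linear":[0,0,0.05],"twist":0},{"linear":[0,0,0.05],"twist":0},{"linear":[0,0,0.05],"twist":0}]'>/dev/null; python3 f.py; done
```

```text
clock 33.13 | TCP in fence mm: x -0.32 y -15.22 depth-left 5.96 | F x -1.00 y 0.90 z 4.79 yaw -10.66 mom [ 0.06  0.05 -0.25]
clock 33.47 | TCP in fence mm: x -0.29 y -15.22 depth-left 2.46 | F x -0.89 y 0.30 z 3.87 yaw -10.66 mom [ 0.05  0.15 -0.26]
clock 33.72 | TCP in fence mm: x -0.34 y -15.22 depth-left 1.91 | F x 0.13 y 0.14 z 2.05 yaw -10.66 mom [ 0.03  0.06 -0.22]
clock 33.97 | TCP in fence mm: x -0.33 y -15.23 depth-left 1.57 | F x -1.33 y 1.49 z 3.21 yaw -10.66 mom [-0.01  0.15 -0.26]
clock 34.22 | TCP in fence mm: x -0.32 y -15.22 depth-left 1.11 | F x -2.03 y 0.24 z 3.58 yaw -10.66 mom [-0.03  0.2  -0.18]
clock 34.47 | TCP in fence mm: x -0.33 y -15.23 depth-left 0.57 | F x -1.57 y 0.01 z 3.86 yaw -10.66 mom [ 0.09  0.23 -0.22]
clock 34.72 | TCP in fence mm: x -0.34 y -15.23 depth-left 0.09 | F x -1.56 y -0.84 z 5.02 yaw -10.66 mom [ 0.08  0.24 -0.24]
clock 34.97 | TCP in fence mm: x -0.31 y -15.23 depth-left 0.07 | F x -1.65 y 0.21 z 6.66 yaw -10.66 mom [ 0.14  0.48 -0.28]
```

```bash
for i in 1 2; do python3 -m creep '[{"linear":[0,0,0.05],"twist":0},{"linear":[0,0,0.05],"twist":0},{"linear":[0,0,0.05],"twist":0}]'>/dev/null; python3 f.py; done
python3 -m creep '[{"linear":[0,0,-0.08],"twist":0},{"linear":[0,0,-0.08],"twist":0},{"linear":[0,0,-0.08],"twist":0}]'>/dev/null; python3 f.py
python3 -m creep '[{"linear":[0,0,0],"twist":0},{"linear":[0,0,0],"twist":0},{"linear":[0,0,0],"twist":0},{"linear":[0,0,0],"twist":0},{"linear":[0,0,0],"twist":0}]' -0.2; python3 f.py
python3 -m creep '[{"linear":[0,0,-0.5],"twist":0},{"linear":[0,0,-1.5],"twist":0},{"linear":[0,0,-3],"twist":0},{"linear":[0,0,-5],"twist":0},{"linear":[0,0,-8],"twist":0},{"linear":[0,0,-11],"twist":0},{"linear":[0,0,-14],"twist":0},{"linear":[0,0,-15],"twist":0},{"linear":[0,0,-15],"twist":0}]'
python3 - <<'E'
from h import *
c=bot.camera_info("wrist");w=bot.snapshot("wrist");s=bot.snapshot("side")
u,v=proj(c,[.57,-.175,.07]).astype(int);print(u,v)
cv2.imwrite("pics/end.png",np.hstack([cv2.resize(w[100:400,u-100:u+100],(400,600)),cv2.resize(s[260:410,320:420] if 0 else s[250:430,310:430],(400,600))]))
E
```

```text
clock 35.22 | TCP in fence mm: x -0.30 y -15.23 depth-left 0.07 | F x -4.02 y -0.15 z 9.22 yaw -10.66 mom [ 0.24  0.75 -0.23]
clock 35.47 | TCP in fence mm: x -0.32 y -15.24 depth-left 0.04 | F x -3.76 y -0.08 z 11.59 yaw -10.66 mom [ 0.32  0.86 -0.29]
clock 35.72 | TCP in fence mm: x -0.31 y -15.22 depth-left 0.08 | F x -3.55 y 0.16 z 8.30 yaw -10.66 mom [ 0.18  0.58 -0.24]
clock: 36.13
tcp_pos: [0.5673, -0.1895, 0.0776]
tcp_rot: [-2.418, -2.005, 0.001]
ft_force: [-0.6, -0.2, -0.4]
gripper_width: 0.0341
grasp_force: 0.0
clock 36.13 | TCP in fence mm: x -0.40 y -15.16 depth-left -1.14 | F x -0.57 y -0.32 z -0.38 yaw -10.65 mom [ 0.   -0.02  0.05]
clock: 36.88
tcp_pos: [0.5696, -0.1903, 0.233]
tcp_rot: [2.412, 2.001, 0.007]
ft_force: [0.5, -0.2, 0.2]
gripper_width: 0.034
grasp_force: 0.0
313 208
```

View pics/end.png

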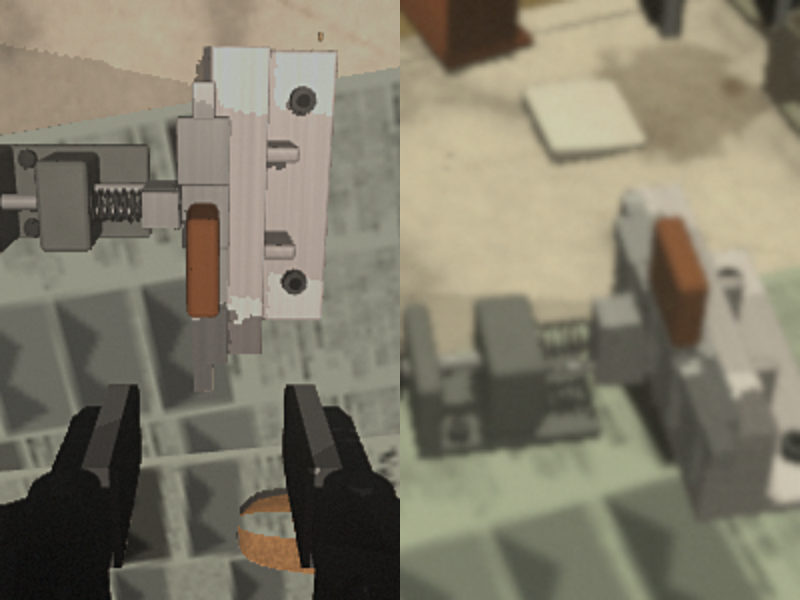

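The gauge stands upright and square on the fence, leaf3 is opposite the finger, the bar is down, and the gripper is clear. Handing in.

```bash
python3 -c "
from plant import bot
print(bot.sign_off())"
```

```text
the job is handed in; nothing more can be done
None
```

The job is handed in: the 4 mm and 6 mm leaves hung loose, and the 8 mm leaf (leaf3) was the first one gripped; it stands fully home on the fence, and the gap is about 6.2 mm.

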